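Eject a spent cell from its dock and lay it in the storage sled

TASK

Take the blue battery cell out of the black dock: press the orange ejector paddle down until you feel it come up firmly against its stop, without forcing it, so that the cell's end tips up. Let go of the paddle, take hold of the tipped-up cell and lift it clear, then lay it gently in the free white-and-aluminium sled, between its four corner posts and two end stops (either way round), and leave the other things on the bench where they are.

Things in the scene. Friction and masses are not known exactly. Their poses are not given: they have to be found in the camera images.
- dock: black cell dock, fixed, 58 mm wide, 196 mm long (x -81 to +115 mm). Origin on the bench; x runs along the cell towards the orange paddle, z up. Side walls 38 mm high beside the cell (inner faces y = +/-12 mm, 6 mm thick, x -35 to +41 mm); at x below -35 mm the electronics head, 42 mm high. Ejector pivot at x 58 mm, height 18 mm
- dock_floor (a point): middle of the floor on which the cell lies at first, 20 mm above the bench, axes as the dock's. Lying flat only the cell's top 3 mm stand above the walls, so it cannot be gripped before it is tipped. Two low lips (top 26 mm) stand at the cell's paddle end
- ejector (a joint): angle of the orange see-saw ejector, rad: 0 at rest (paddle up), grows as the paddle goes down. Friction (1 to 3 N at the paddle) holds it where it is left, cell tipped. A springy stop under the paddle (about 9 N per mm) ends its travel; its setting differs each time (met at about 0.47 to 0.65 rad, 5 mm of paddle height) and is not reported: feel for it. About 10 N is right, over 35 N too hard
- ejector_pad (a point): where to press: centre of the upper face of the orange paddle plate (30 mm along x, 34 mm wide, 4 mm thick), 42 mm from the pivot. Moves with the paddle: about 36 mm high at rest, 10 to 18 mm at the stop. At rest the plate slopes up by 0.4 rad away from the dock
- cell: blue battery cell, cylinder 21 mm in diameter, 70 mm long, about 70 g. Origin at its centre, x along its axis, at first along the dock's x (either end is alike). With the paddle at its stop it is tipped by about 0.45 to 0.65 rad, paddle end up; that end can be gripped across the diameter, about 18 mm from the centre, the gripper leaning to match
- sled: storage sled, fixed: aluminium plate 100 x 60 x 4 mm, a white rib 14 mm wide along x on which the cell lies (top 10 mm above the bench), end stops (inner faces x = +/-39 mm) and four corner posts (inner faces y = +/-13 mm, |x| 30 to 39 mm), 18 mm high; open at the sides between, for the fingers. Origin in the middle on the bench, x along the lying cell
- sled_seat (a point): where the centre of the seated cell comes: 20.5 mm above the bench in the middle of the sled, axes as the sled's
- dropper: bystander: white bottle with a yellow cap, 36 mm in diameter, 85 mm tall; origin at the centre of its underside
- tank: bystander: small steel tank with a black mouth, 24 mm in diameter, 58 mm tall; origin at the centre of its underside
- tin: bystander: open round steel tin, 84 mm across, 45 mm tall; origin at the centre of its underside
- tin_lid: bystander: flat aluminium tin lid, 92 mm across, 8 mm thick; origin at the centre of its underside
- black_box: bystander: dark carton 85 x 120 x 40 mm; origin at the centre of its underside
- orange_box: bystander: orange carton 75 x 100 x 35 mm on the dark one; origin at the centre of its underside
- driver: bystander: red-handled screwdriver, 140 mm long, lying on the bench
There are look-alikes about, which are no part of the job. Several things have the shape of the dock; the one meant has the colours described above.

How it is judged:
By the outcome, as a careful person would: the job done as asked, in the order asked, and still so for the second after the job is handed in, with the robot touching nothing.
It also fails if it takes over 48 s, if anything falls off the work surface, if the arm or the gripper's body presses on something with over 40 N, if the wrist force passes 120 N, or if a joint passes its speed limit or range.

ROBOT

A 6-joint arm with a two-finger parallel gripper is mounted at the origin on the work surface. World frame = base frame: x ahead of the robot, y to its left, z up, the work surface at z = 0. Lengths are in m, angles in rad, forces in N, time in s.
With the tool pointing down it reaches from about 0.35 to 0.925 m from the base axis. Payload 6.4 kg.
Tool frame: the origin (TCP) lies between the finger pads; the fingertips stand 11 mm ahead of it and the grasp point (between the pads) lies 8 mm behind it; z points along the fingers, y is the line along which they close (so a half turn about z gives the same grasp; the last joint's range is limited). The gripper opens to 94 mm and grips with 3 to 60 N. Pads are 16 mm wide; open, the fingers measure 119 mm over their backs; the gripper's body (75 mm by 177 mm) begins 78 mm behind the grasp point.
Start: joints at [0.967, 0.245, 1.558, -0, 1.339, -0.174], TCP at [0.271, 0.591, 0.216] pointing down, gripper open.
Joint ranges: [-3.13, 3.13], [-1.02, 2.26], [0.13, 2.54], [-0.95, 4.09], [0.21, 2.88], [-2.74, 2.74]. Speed limits (rad/s): [2.57, 2.57, 3.14, 3.14, 3.14, 3.14].

INTERFACE

Orientations are given as a 3x3 rotation matrix whose columns are the frame's x, y, z axes.
In Python, from plant import state, snapshot, get_calibration, hand_in gives the robot as it stands.
- The arm moves only by the tool servo_tool, never from a script. Its argument "rows" is a list of rows, each an object of numbers: "tx", "ty", "tz": the shift along the world's x, y, z each as a share of 0.03 m, from -1 to 1; "rx", "ry", "rz": the turn, a rotation vector about the world's x, y, z each as a share of 6 degrees, from -1 to 1. A call has 1 to 20 rows; each row shifts and turns the commanded pose from where the row before left it; what a row does not reach is not made up. A row lasts 1/12 s, in which the tool goes at most 41.7 mm and 7.16 degrees, less where a joint would pass 70% of its speed; a pose out of reach is approached as far as the arm can. A call with a number of a shift or a turn outside -1 to 1 is refused whole. A call with a gripper value outside its range is refused whole. "gripper" is the opening, from -1 (shut) to 1 (fully open), so that 0 is half open, set as the call begins (left out, the last holds). The fingers move at their own pace and stop on an object; "force" is the grip in N (left out, the last holds). Time passes only in rows, so rows that do not move let the fingers close. It gives the time, the measured TCP pose, the force, the opening and the grip force at its end, in the units of the state.
- state(): the state, without advancing time (a new reading comes with each control period).
- snapshot(name): name is "scene" or "top" or "wrist"; returns the picture (420x560x3 uint8, red, green, blue); there is no depth.
- get_calibration(name): a dict with "K" (3x3 intrinsics, pixels), "pose" (4x4, takes a point from camera to world coordinates). Camera axes: x right, y down, z forward; pixel columns grow to the right and rows downward; lengths in m; the calibration is good to about 2 mm. The wrist camera is an equidistant fisheye: a pixel r from the principal point sees the ray r / f radians off the axis. A picture is of the moment at which its call begins: read the wrist's pose just before it. get_calibration takes no time and is no camera call; for the wrist camera it gives the pose at the moment of the call.
- hand_in(): hands the job in; it is judged then, once.
The state is a dict: "t": time; "joint_positions": joint angles; "joint_vel": joint speeds; "joint_efforts": joint torques, N m; "position": TCP position; "tool_rot": TCP orientation; "wrist_force": force on the tool from outside, world axes, zero at the start; "moment": the same for the moment, N m; "finger_gap": finger opening in m; "finger_force": force on a finger pad.
Only numpy, scipy, OpenCV 4.12 (cv2) and the standard library are available. Lean on these libraries where they do the work, as an engineer would, in place of code of your own. Each camera call takes 0.05 s, during which the arm holds its last target. There are 200 camera calls.

## Working session

There is one attempt and no reset: what is moved stays moved. The work goes in short steps, Python scripts to look and compute and a tool call to move; the robot and the scene stay as the last step left them, time stands still between calls to the robot, and variables do not carry over. Pictures are saved under pics/ and viewed, at most 10 in all, crops included, and the job is handed in when it is done.

Besides the shell and the picture viewer there is one more tool, called after "Call:" as a command line: name --argument value ..., lists and objects as JSON in quotes. servo_tool: Moves the arm, as the interface text tells. Shift numbers are shares of 0.03 m and turn numbers shares of 6 degrees, none past 1 either way. Its arguments: {"type":"object","properties":{"rows":{"type":"array"},"gripper":{"type":"number"},"force":{"type":"number"}},"required":["rows"]}

```bash
mkdir -p pics; ls
python3 - <<'E'
from plant import *
import cv2,numpy as np
for n in("scene","top"):
    im=snapshot(n); cv2.imwrite(f"pics/{n}0.png",im[:,:,::-1]); c=get_calibration(n); print(n,np.round(c["K"],1).tolist(),np.round(c["pose"],3).tolist())
s=state();print(s["t"],s["position"],np.round(s["tool_rot"],3).tolist(),s["finger_gap"])
E
```

```text
pics
scene [[541.5, 0.0, 273.6], [0.0, 541.5, 204.4], [0.0, 0.0, 1.0]] [[-0.839, 0.432, -0.332, 0.881], [0.544, 0.648, -0.532, 0.632], [-0.015, -0.627, -0.779, 0.953], [0.0, 0.0, 0.0, 1.0]]
top [[379.7, 0.0, 280.1], [0.0, 379.7, 209.8], [0.0, 0.0, 1.0]] [[0.019, -0.999, 0.044, 0.454], [-1.0, -0.02, -0.011, 0.014], [0.012, -0.044, -0.999, 1.031], [0.0, 0.0, 0.0, 1.0]]
0.1 [0.27056633 0.59045671 0.21549058] [[-0.909, 0.417, -0.001], [0.417, 0.909, -0.001], [0.0, -0.002, -1.0]] 0.09400350594307504
```

View pics/top0.png

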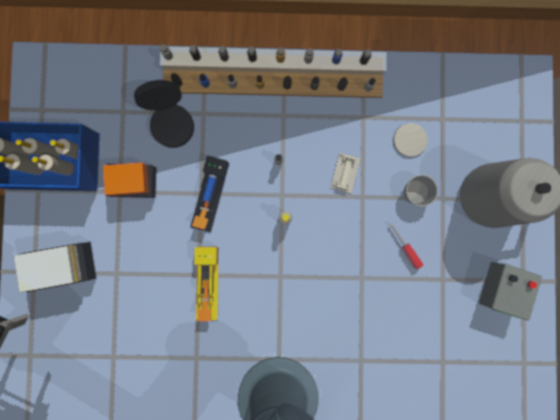

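View pics/scene0.png

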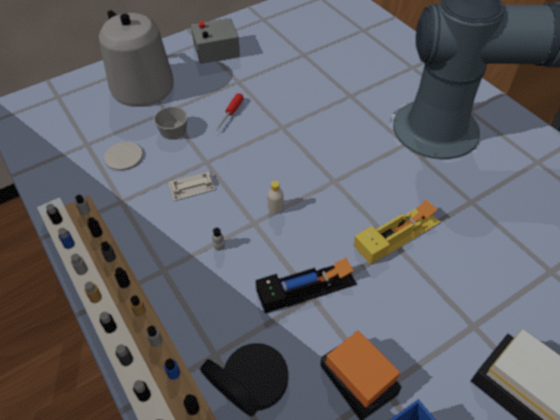

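The top view shows the black dock around (209,194), with its paddle at (203,217) at the near end. The sled is at (346,173) and the yellow look-alike dock is at (206,284). The scene view shows the same things: cell (300,281), paddle (342,270), sled (192,186).

```bash
cat > h.py <<'E'
from plant import *
import cv2,numpy as np
def ray(n,uv,c=None):
    c=c or get_calibration(n);K=np.array(c["K"]);P=np.array(c["pose"]);uv=np.array(uv,float)
    a=(uv-K[:2,2])/[K[0,0],K[1,1]]
    if n=="wrist":
        r=np.hypot(*a); d=np.r_[a/max(r,1e-9)*np.sin(r),np.cos(r)]
    else: d=np.r_[a,1]
    d=P[:3,:3]@d; return P[:3,3],d/np.linalg.norm(d)
def onz(n,uv,z,c=None):
    o,d=ray(n,uv,c); return o+d*(z-o[2])/d[2]
def tri(rs):
    A=sum(np.eye(3)-np.outer(d,d) for o,d in rs); b=sum((np.eye(3)-np.outer(d,d))@o for o,d in rs)
    p=np.linalg.solve(A,b); return p,[np.linalg.norm(np.cross(p-o,d)) for o,d in rs]
def blobs(im,lo,hi,box,amin=15):
    x0,y0,x1,y1=box; h=cv2.cvtColor(im[y0:y1,x0:x1],cv2.COLOR_RGB2HSV); m=cv2.inRange(h,np.array(lo),np.array(hi))
    cs,_=cv2.findContours(m,cv2.RETR_EXTERNAL,cv2.CHAIN_APPROX_NONE); out=[]
    for c in cs:
        if cv2.contourArea(c)>=amin:
            r=cv2.minAreaRect(c); M=cv2.moments(c)
            out.append((cv2.contourArea(c),np.array([M['m10']/M['m00']+x0,M['m01']/M['m00']+y0]),cv2.boxPoints(r)+[x0,y0]))
    return sorted(out,key=lambda o:-o[0])
BLUE=((105,150,60),(125,255,255)); OR=((5,150,120),(18,255,255)); BLK=((0,0,0),(180,255,65)); WH=((0,0,150),(180,60,255))
E
python3 - <<'E'
from h import *
I={n:snapshot(n) for n in("top","scene")}
B={"top":(180,140,240,240),"scene":(245,245,365,315)}
S={"top":(325,145,365,200),"scene":(160,165,225,205)}
for nm,col,bx,z in(("blue",BLUE,B,.038),("orange",OR,B,.036),("black",BLK,B,.038),("sled",WH,S,.004)):
    for n in I:
        for a,c,b in blobs(I[n],*col,bx[n])[:3]:
            print(nm,n,a,c.round(1),[onz(n,p,z)[:2].round(3).tolist() for p in [c,*b]])
E
```

```text
blue top 134.5 [208.6 188.7] [[0.549, 0.191], [0.522, 0.208], [0.58, 0.193], [0.575, 0.175], [0.517, 0.19]]
blue scene 275.0 [300.9 280.1] [[0.55, 0.195], [0.576, 0.177], [0.514, 0.193], [0.522, 0.214], [0.583, 0.198]]
orange top 151.0 [200.3 220.6] [[0.465, 0.211], [0.452, 0.233], [0.496, 0.219], [0.486, 0.187], [0.442, 0.2]]
orange scene 228.0 [340.1 268.8] [[0.47, 0.215], [0.498, 0.201], [0.446, 0.2], [0.452, 0.231], [0.503, 0.231]]
black top 672.0 [213.  183.8] [[0.562, 0.18], [0.453, 0.24], [0.635, 0.198], [0.621, 0.143], [0.44, 0.186]]
black top 21.5 [182.5 141.9] [[0.671, 0.263], [0.676, 0.27], [0.676, 0.252], [0.663, 0.251], [0.662, 0.27]]
black scene 1885.0 [296.9 289.9] [[0.569, 0.208], [0.626, 0.144], [0.437, 0.197], [0.47, 0.268], [0.65, 0.215]]
sled top 1645.0 [343.3 168.1] [[0.616, -0.167], [0.678, -0.117], [0.68, -0.215], [0.543, -0.217], [0.541, -0.118]]
sled top 39.0 [340.5 198.4] [[0.533, -0.161], [0.536, -0.119], [0.538, -0.214], [0.532, -0.214], [0.53, -0.119]]
sled scene 617.5 [193.4 197.7] [[0.618, -0.135], [0.69, -0.161], [0.664, -0.215], [0.539, -0.132], [0.569, -0.08]]
sled scene 236.0 [170.8 169.9] [[0.623, -0.241], [0.637, -0.27], [0.571, -0.226], [0.592, -0.186], [0.657, -0.229]]
sled scene 185.0 [193.1 180.6] [[0.595, -0.182], [0.628, -0.204], [0.552, -0.188], [0.561, -0.158], [0.636, -0.175]]
```

Call:
servo_tool --rows '[{"tx":0.5,"ty":-0.83,"rz":0.12},{"tx":0.5,"ty":-0.83,"rz":0.12},{"tx":0.5,"ty":-0.83,"rz":0.12},{"tx":0.5,"ty":-0.83,"rz":0.12},{"tx":0.5,"ty":-0.83,"rz":0.12},{"tx":0.5,"ty":-0.83,"rz":0.12},{"tx":0.5,"ty":-0.83,"rz":0.12},{"tx":0.5,"ty":-0.83,"rz":0.12},{"tx":0.5,"ty":-0.83,"rz":0.12},{"tx":0.5,"ty":-0.83,"rz":0.12},{"tx":0.5,"ty":-0.83,"rz":0.12},{"tx":0.5,"ty":-0.83,"rz":0.12},{"tx":0.5,"ty":-0.83,"rz":0.12},{"tx":0.5,"ty":-0.83,"rz":0.12},{"tx":0.5,"ty":-0.83,"rz":0.12},{},{}]' --gripper -1 --force 10

```text
schema error: expected keys tx, ty, tz, rx, ry, rz
```

Run:
```python
from h import *
c=get_calibration("wrist");im=snapshot("wrist");cv2.imwrite("pics/w1.png",im[:,:,::-1])
print(np.round(c["K"],1).tolist(),np.round(c["pose"],3).tolist())
s=state();print(s["t"],s["position"],np.round(s["tool_rot"],3).tolist(),s["finger_gap"])
for nm,col,z in(("blue",BLUE,.038),("orange",OR,.036)):
    for a,p,b in blobs(im,*col,(0,0,560,420))[:4]: print(nm,a,p.round(1),[onz("wrist",q,z,c)[:2].round(4).tolist() for q in [p,*b]])
```

```text
[[325.2, 0.0, 281.0], [0.0, 325.2, 207.3], [0.0, 0.0, 1.0]] [[0.417, 0.871, 0.26, 0.196], [0.909, -0.399, -0.12, 0.626], [-0.001, 0.286, -0.958, 0.384], [0.0, 0.0, 0.0, 1.0]]
0.25 [0.27068225 0.59067421 0.21596515] [[-0.909, 0.417, -0.001], [0.417, 0.909, -0.001], [0.0, -0.001, -1.0]] 0.09394699243272098
blue 2273.0 [355.4 374.2] [[0.5741, 0.5749], [0.5139, 0.5124], [0.5743, 0.6515], [0.6441, 0.6408], [0.5756, 0.4907]]
```

View pics/w1.png

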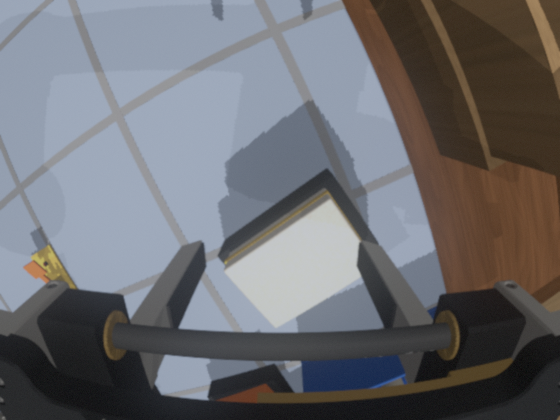

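The move was refused because each row needs all six keys, so this picture is still the start pose: a white box in the centre and the yellow look-alike at the left (45,265).

Call:
servo_tool --rows '[{"tx":0.73,"ty":-0.9,"tz":0,"rx":0,"ry":0,"rz":0.12},{"tx":0.73,"ty":-0.9,"tz":0,"rx":0,"ry":0,"rz":0.12},{"tx":0.73,"ty":-0.9,"tz":0,"rx":0,"ry":0,"rz":0.12},{"tx":0.73,"ty":-0.9,"tz":0,"rx":0,"ry":0,"rz":0.12},{"tx":0.73,"ty":-0.9,"tz":0,"rx":0,"ry":0,"rz":0.12},{"tx":0.73,"ty":-0.9,"tz":0,"rx":0,"ry":0,"rz":0.12},{"tx":0.73,"ty":-0.9,"tz":0,"rx":0,"ry":0,"rz":0.12},{"tx":0.73,"ty":-0.9,"tz":0,"rx":0,"ry":0,"rz":0.12},{"tx":0.73,"ty":-0.9,"tz":0,"rx":0,"ry":0,"rz":0.12},{"tx":0.73,"ty":-0.9,"tz":0,"rx":0,"ry":0,"rz":0.12},{"tx":0.73,"ty":-0.9,"tz":0,"rx":0,"ry":0,"rz":0.12},{"tx":0.73,"ty":-0.9,"tz":0,"rx":0,"ry":0,"rz":0.12},{"tx":0.73,"ty":-0.9,"tz":0,"rx":0,"ry":0,"rz":0.12},{"tx":0.73,"ty":-0.9,"tz":0,"rx":0,"ry":0,"rz":0.12},{"tx":0.73,"ty":-0.9,"tz":0,"rx":0,"ry":0,"rz":0.12},{"tx":0,"ty":0,"tz":0,"rx":0,"ry":0,"rz":0},{"tx":0,"ty":0,"tz":0,"rx":0,"ry":0,"rz":0},{"tx":0,"ty":0,"tz":0,"rx":0,"ry":0,"rz":0}]' --gripper -1 --force 10

```text
t: 1.75
position: [0.5989, 0.1862, 0.2161]
tool_rot: [[-0.971, 0.239, -0.001], [0.239, 0.971, 0.0], [0.001, 0.0, -1.0]]
wrist_force: [-0.6, 0.0, 0.4]
finger_gap: 0.0007
finger_force: 0.0
```

Run:
```python
from h import *
c=get_calibration("wrist");im=snapshot("wrist");cv2.imwrite("pics/w2.png",im[:,:,::-1])
print(np.round(c["pose"],3).tolist())
s=state();print(s["t"],s["position"],np.round(s["tool_rot"],3).tolist(),s["finger_gap"],s["wrist_force"])
for nm,col,z in(("blue",BLUE,.038),("orange",OR,.036)):
    for a,p,b in blobs(im,*col,(0,0,560,420))[:4]: print(nm,a,p.round(1),b.round(0).tolist(),[onz("wrist",q,z,c)[:2].round(4).tolist() for q in [p,*b]])
```

```text
[[0.24, 0.93, 0.277, 0.519], [0.971, -0.23, -0.068, 0.206], [0.0, 0.286, -0.958, 0.384], [0.0, 0.0, 0.0, 1.0]]
1.8 [0.59866395 0.18669021 0.21624991] [[-0.971, 0.238, -0.001], [0.238, 0.971, 0.0], [0.001, 0.0, -1.0]] 0.0005401136872075914 [ 0.1447592  -0.3397672   0.37300123]
blue 745.5 [553. 153.] [[545.0, 90.0], [559.0, 90.0], [559.0, 221.0], [545.0, 221.0]] [[0.6336, 0.5699], [0.545, 0.5642], [0.5471, 0.5959], [0.7418, 0.587], [0.7326, 0.5529]]
orange 3222.5 [474.9 128.5] [[430.0, 109.0], [496.0, 87.0], [515.0, 144.0], [450.0, 166.0]] [[0.5798, 0.4313], [0.5479, 0.3736], [0.5334, 0.4737], [0.6099, 0.4956], [0.619, 0.3888]]
```

View pics/w2.png

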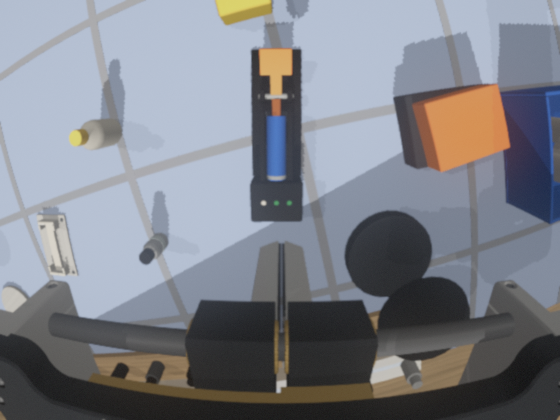

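The dock is upright in the picture: paddle plate (276,62), cell from (277,115) to (277,178), head at (276,200). The sled is at (57,243).

Run:
```python
from h import *
c=get_calibration("wrist");im=cv2.imread("pics/w2.png")[:,:,::-1].copy()
h=cv2.cvtColor(im,cv2.COLOR_RGB2HSV);print(h[145,277],h[62,276],h[243,57],im[230,50],im[225,70])
Bx=(235,30,320,230)
for nm,lo,hi,z in(("blue",(100,120,50),(130,255,255),.036),("orange",(5,120,100),(25,255,255),.036)):
    for a,p,b in blobs(im,lo,hi,Bx)[:2]: print(nm,a,p.round(1),b.round(0).tolist(),[onz("wrist",q,z,c)[:2].round(4).tolist() for q in [p,*b]])
# dock outline rows: black head corners
m=(h[...,2]<75)
for r in (60,85,130,160,195,212):
    xs=np.where(m[r,235:320])[0]+235; print(r,xs.min(),xs.max(),[onz("wrist",(x+.5,r),.04,c)[:2].round(4).tolist() for x in(xs.min(),xs.max()+1)])
# orange row widths
o=cv2.inRange(h,np.array((5,120,100)),np.array((25,255,255)))
for r in range(44,84,4):
    xs=np.where(o[r,245:310])[0]+245; print(r,xs.min() if len(xs) else 0,xs.max() if len(xs) else 0)
big=cv2.resize(im[190:300,20:110],None,fx=6,fy=5,interpolation=cv2.INTER_CUBIC);cv2.imwrite("pics/sl.png",big[:,:,::-1])
```

```text
[109 150 190] [ 18 128 216] [ 12  10 133] [217 212 202] [183 193 211]
blue 1024.5 [275.9 145.3] [[267.0, 116.0], [285.0, 116.0], [285.0, 175.0], [267.0, 175.0]] [[0.5513, 0.1933], [0.5184, 0.1917], [0.523, 0.2102], [0.5852, 0.195], [0.5805, 0.176]]
orange 1036.0 [275.5  65.5] [[258.0, 48.0], [292.0, 48.0], [292.0, 92.0], [258.0, 92.0]] [[0.4677, 0.2134], [0.4443, 0.2003], [0.4531, 0.2349], [0.4997, 0.2235], [0.491, 0.1888]]
orange 106.5 [275.8 106.6] [[272.0, 99.0], [280.0, 99.0], [280.0, 114.0], [272.0, 114.0]] [[0.5109, 0.2031], [0.502, 0.2012], [0.5041, 0.2094], [0.5197, 0.2056], [0.5176, 0.1974]]
60 252 299 [[0.4565, 0.1917], [0.4685, 0.24]]
85 253 299 [[0.4829, 0.1862], [0.4947, 0.2336]]
130 256 298 [[0.5301, 0.1776], [0.5409, 0.2215]]
160 288 299 [[0.5694, 0.2027], [0.5724, 0.2151]]
195 279 300 [[0.6046, 0.1841], [0.6103, 0.2075]]
212 281 300 [[0.624, 0.1816], [0.6294, 0.2032]]
44 0 0
48 277 281
52 258 292
56 259 292
60 259 292
64 259 292
68 259 292
72 259 292
76 270 281
80 270 281
```

View pics/sl.png

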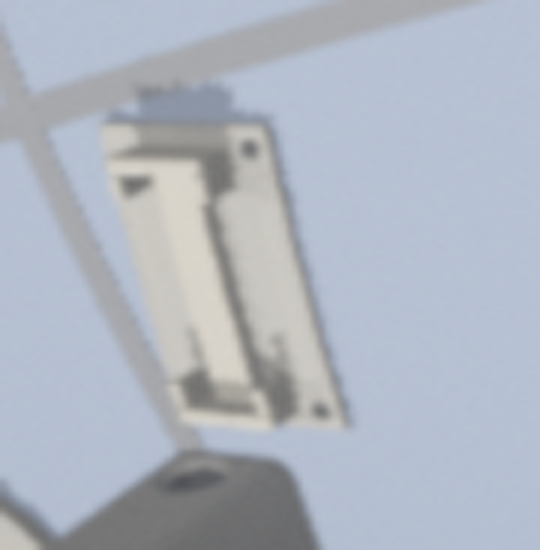

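The crop shows the sled plate with its rib and end stops; I'll measure it more closely later. Next I move above the paddle.

Call:
servo_tool --rows '[{"tx":-0.67,"ty":0.14,"tz":-0.7,"rx":0,"ry":0,"rz":0},{"tx":-0.67,"ty":0.14,"tz":-0.7,"rx":0,"ry":0,"rz":0},{"tx":-0.67,"ty":0.14,"tz":-0.7,"rx":0,"ry":0,"rz":0},{"tx":-0.67,"ty":0.14,"tz":-0.7,"rx":0,"ry":0,"rz":0},{"tx":-0.67,"ty":0.14,"tz":-0.7,"rx":0,"ry":0,"rz":0},{"tx":-0.67,"ty":0.14,"tz":-0.7,"rx":0,"ry":0,"rz":0},{"tx":-0.67,"ty":0.14,"tz":-0.7,"rx":0,"ry":0,"rz":0},{"tx":0,"ty":0,"tz":0,"rx":0,"ry":0,"rz":0},{"tx":0,"ty":0,"tz":0,"rx":0,"ry":0,"rz":0},{"tx":0,"ty":0,"tz":0,"rx":0,"ry":0,"rz":0}]'

```text
t: 2.63
position: [0.4603, 0.216, 0.0712]
tool_rot: [[-0.971, 0.238, 0.003], [0.238, 0.971, 0.001], [-0.003, 0.001, -1.0]]
wrist_force: [0.4, -1.2, 0.0]
finger_gap: 0.0003
finger_force: 0.0
```

Run:
```python
from h import *
im=snapshot("top");im2=snapshot("scene")
a=cv2.resize(im[150:250,170:250],None,fx=5,fy=5);b=cv2.resize(im2[220:320,300:380],None,fx=5,fy=5)
cv2.imwrite("pics/p1.png",np.hstack([a,b])[:,:,::-1])
```

```text
(no output)
```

View pics/p1.png

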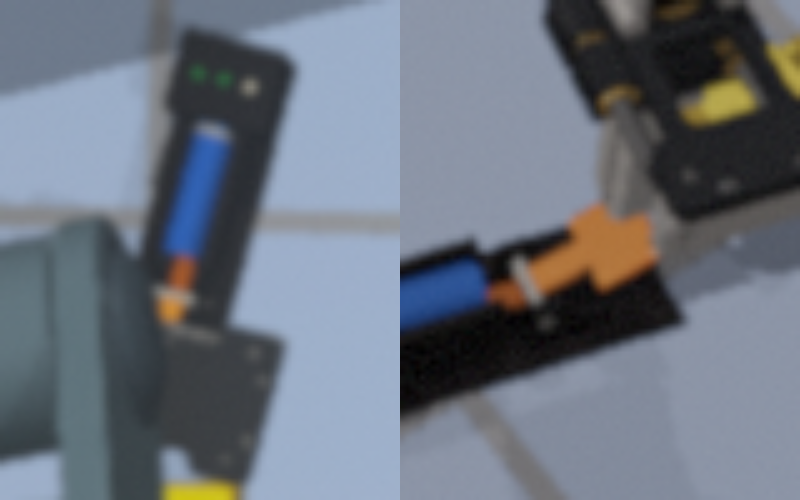

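The fingers are directly over the orange plate (scene half, about (630,215)). I press down.

Call:
servo_tool --rows '[{"tx":0,"ty":0,"tz":-0.2,"rx":0,"ry":0,"rz":0},{"tx":0,"ty":0,"tz":-0.2,"rx":0,"ry":0,"rz":0},{"tx":0,"ty":0,"tz":-0.2,"rx":0,"ry":0,"rz":0},{"tx":0,"ty":0,"tz":-0.1,"rx":0,"ry":0,"rz":0},{"tx":0,"ty":0,"tz":-0.1,"rx":0,"ry":0,"rz":0},{"tx":0,"ty":0,"tz":-0.1,"rx":0,"ry":0,"rz":0},{"tx":0,"ty":0,"tz":-0.1,"rx":0,"ry":0,"rz":0},{"tx":0,"ty":0,"tz":-0.1,"rx":0,"ry":0,"rz":0},{"tx":0,"ty":0,"tz":0,"rx":0,"ry":0,"rz":0}]'

```text
t: 3.48
position: [0.4584, 0.2152, 0.0358]
tool_rot: [[-0.971, 0.239, -0.0], [0.239, 0.971, -0.0], [0.0, -0.0, -1.0]]
wrist_force: [0.0, 0.6, 0.1]
finger_gap: 0.0007
finger_force: 0.1
```

Call:
servo_tool --rows '[{"tx":0,"ty":0,"tz":-0.1,"rx":0,"ry":0,"rz":0},{"tx":0,"ty":0,"tz":0,"rx":0,"ry":0,"rz":0}]'

```text
t: 3.65
position: [0.4587, 0.2153, 0.0331]
tool_rot: [[-0.971, 0.239, 0.0], [0.239, 0.971, 0.0], [-0.0, 0.0, -1.0]]
wrist_force: [-0.5, 0.6, 0.1]
finger_gap: 0.0007
finger_force: 0.1
```

Run:
```python
from h import *
im2=snapshot("scene")
cv2.imwrite("pics/p2.png",cv2.resize(im2[220:320,250:380],None,fx=5,fy=5)[:,:,::-1])
```

```text
(no output)
```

View pics/p2.png

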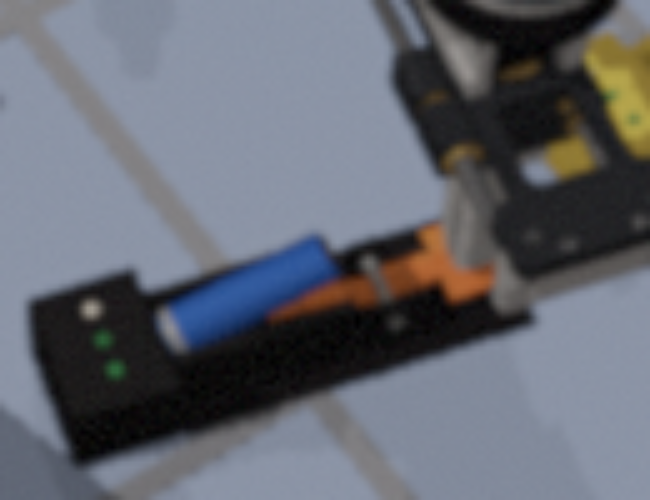

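The cell is tipping up, its end at (320,245), with the fingertips on the paddle at (470,255). I'll feel for the stop in small steps.

Call:
servo_tool --rows '[{"tx":0,"ty":0,"tz":-0.1,"rx":0,"ry":0,"rz":0},{"tx":0,"ty":0,"tz":0,"rx":0,"ry":0,"rz":0}]'

```text
t: 3.87
position: [0.4588, 0.2153, 0.0303]
tool_rot: [[-0.971, 0.239, 0.0], [0.239, 0.971, 0.0], [-0.0, 0.0, -1.0]]
wrist_force: [-0.7, 0.3, 0.3]
finger_gap: 0.0003
finger_force: 0.3
```

Call:
servo_tool --rows '[{"tx":0,"ty":0,"tz":-0.05,"rx":0,"ry":0,"rz":0},{"tx":0,"ty":0,"tz":0,"rx":0,"ry":0,"rz":0}]'

```text
t: 4.03
position: [0.4588, 0.2153, 0.0289]
tool_rot: [[-0.971, 0.239, 0.0], [0.239, 0.971, 0.0], [-0.0, 0.0, -1.0]]
wrist_force: [0.3, -1.1, 1.6]
finger_gap: 0.0003
finger_force: 1.0
```

Call:
servo_tool --rows '[{"tx":0,"ty":0,"tz":-0.04,"rx":0,"ry":0,"rz":0},{"tx":0,"ty":0,"tz":0,"rx":0,"ry":0,"rz":0}]'

```text
t: 4.2
position: [0.4588, 0.2153, 0.0278]
tool_rot: [[-0.971, 0.239, 0.0], [0.239, 0.971, 0.0], [-0.0, 0.0, -1.0]]
wrist_force: [-0.5, 0.9, 1.7]
finger_gap: 0.0007
finger_force: 1.2
```

Call:
servo_tool --rows '[{"tx":0,"ty":0,"tz":-0.04,"rx":0,"ry":0,"rz":0},{"tx":0,"ty":0,"tz":0,"rx":0,"ry":0,"rz":0}]'

```text
t: 4.37
position: [0.4589, 0.2153, 0.0265]
tool_rot: [[-0.971, 0.239, 0.001], [0.239, 0.971, 0.0], [-0.001, 0.0, -1.0]]
wrist_force: [0.3, -0.2, 2.6]
finger_gap: 0.0002
finger_force: 1.2
```

Call:
servo_tool --rows '[{"tx":0,"ty":0,"tz":-0.04,"rx":0,"ry":0,"rz":0},{"tx":0,"ty":0,"tz":0,"rx":0,"ry":0,"rz":0}]'

```text
t: 4.53
position: [0.4589, 0.2153, 0.0253]
tool_rot: [[-0.971, 0.239, 0.001], [0.239, 0.971, 0.0], [-0.001, 0.0, -1.0]]
wrist_force: [0.3, -0.1, 2.3]
finger_gap: 0.0003
finger_force: 1.2
```

Call:
servo_tool --rows '[{"tx":0,"ty":0,"tz":-0.04,"rx":0,"ry":0,"rz":0},{"tx":0,"ty":0,"tz":0,"rx":0,"ry":0,"rz":0}]'

```text
t: 4.7
position: [0.4591, 0.2153, 0.0242]
tool_rot: [[-0.971, 0.239, 0.001], [0.239, 0.971, 0.0], [-0.001, 0.0, -1.0]]
wrist_force: [0.9, -0.6, 3.3]
finger_gap: 0.0005
finger_force: 1.4
```

Call:
servo_tool --rows '[{"tx":0,"ty":0,"tz":-0.04,"rx":0,"ry":0,"rz":0},{"tx":0,"ty":0,"tz":0,"rx":0,"ry":0,"rz":0}]'

```text
t: 4.87
position: [0.4592, 0.2153, 0.0235]
tool_rot: [[-0.971, 0.239, 0.001], [0.239, 0.971, -0.0], [-0.001, 0.0, -1.0]]
wrist_force: [-0.9, -0.9, 6.2]
finger_gap: 0.0004
finger_force: 3.1
```

Call:
servo_tool --rows '[{"tx":0,"ty":0,"tz":-0.025,"rx":0,"ry":0,"rz":0},{"tx":0,"ty":0,"tz":0,"rx":0,"ry":0,"rz":0}]'

```text
t: 5.03
position: [0.4593, 0.2153, 0.0231]
tool_rot: [[-0.971, 0.239, 0.001], [0.239, 0.971, -0.0], [-0.001, 0.0, -1.0]]
wrist_force: [-1.3, -1.7, 9.4]
finger_gap: 0.0005
finger_force: 4.6
```

The stop is clear: about 8 N/mm, 9.4 N now. I lift off and go back to the viewing pose.

Call:
servo_tool --rows '[{"tx":0,"ty":0,"tz":-0.01,"rx":0,"ry":0,"rz":0},{"tx":0,"ty":0,"tz":0,"rx":0,"ry":0,"rz":0},{"tx":0,"ty":0,"tz":0.05,"rx":0,"ry":0,"rz":0},{"tx":0,"ty":0,"tz":0.15,"rx":0,"ry":0,"rz":0},{"tx":0,"ty":0,"tz":1,"rx":0,"ry":0,"rz":0},{"tx":0,"ty":0,"tz":1,"rx":0,"ry":0,"rz":0},{"tx":0,"ty":0,"tz":1,"rx":0,"ry":0,"rz":0},{"tx":0.67,"ty":-0.14,"tz":0.5,"rx":0,"ry":0,"rz":0},{"tx":0.67,"ty":-0.14,"tz":0.5,"rx":0,"ry":0,"rz":0},{"tx":0.67,"ty":-0.14,"tz":0.5,"rx":0,"ry":0,"rz":0},{"tx":0.67,"ty":-0.14,"tz":0.5,"rx":0,"ry":0,"rz":0},{"tx":0.67,"ty":-0.14,"tz":0.5,"rx":0,"ry":0,"rz":0},{"tx":0.67,"ty":-0.14,"tz":0.5,"rx":0,"ry":0,"rz":0},{"tx":0,"ty":0,"tz":0,"rx":0,"ry":0,"rz":0},{"tx":0,"ty":0,"tz":0,"rx":0,"ry":0,"rz":0},{"tx":0,"ty":0,"tz":0,"rx":0,"ry":0,"rz":0}]'

```text
t: 6.37
position: [0.5775, 0.1902, 0.2061]
tool_rot: [[-0.971, 0.239, -0.003], [0.239, 0.971, -0.0], [0.003, -0.001, -1.0]]
wrist_force: [0.3, -0.3, -0.4]
finger_gap: 0.0003
finger_force: 0.0
```

Run:
```python
from h import *
c=get_calibration("wrist");w=snapshot("wrist");im2=snapshot("scene");t=snapshot("top")
s=state();print(s["t"],s["position"].round(4),s["wrist_force"].round(1))
cr=lambda i,x,y:cv2.resize(i[y:y+100,x:x+65],None,fx=6,fy=6)
cv2.imwrite("pics/c1.png",np.hstack([cr(w,245,90),cr(im2,270,230)])[:,:,::-1])
for n,im,bx in(("wrist",w,(235,90,320,220)),("scene",im2,(245,235,365,315)),("top",t,(180,140,240,240))):
    for a,p,b in blobs(im,(100,110,40),(130,255,255),bx)[:2]: print(n,a,p.round(1),b.round(1).tolist())
```

```text
6.5167 [0.5775 0.1904 0.2064] [0.4 0.8 0.9]
wrist 1067.5 [276.6 168.9] [[266.0, 142.0], [287.0, 142.0], [287.0, 198.0], [266.0, 198.0]]
scene 318.5 [298.5 277.3] [[282.3, 280.2], [311.1, 262.9], [317.4, 273.4], [288.6, 290.6]]
top 101.0 [207.7 188.7] [[200.6, 195.2], [205.7, 179.9], [214.1, 182.7], [209.0, 198.0]]
```

View pics/c1.png

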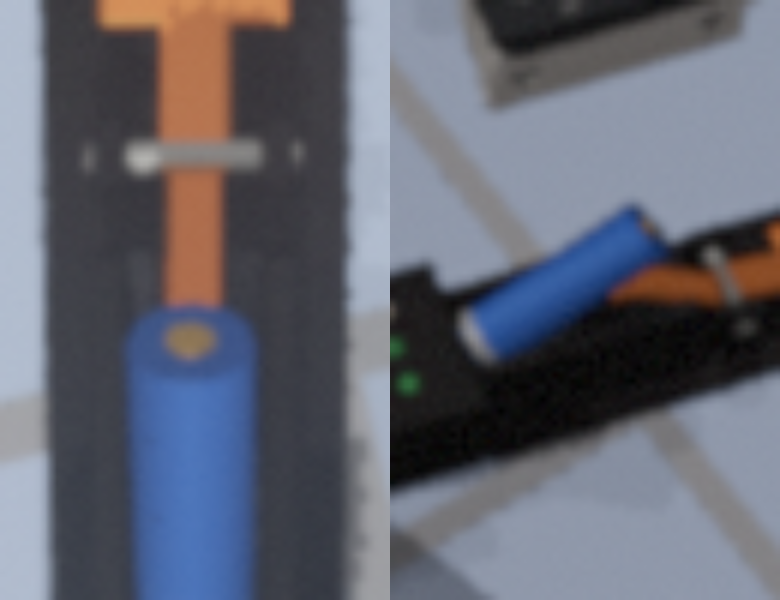

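The left (wrist) half shows the raised end face with its terminal at full-image (276.7,147). The right (scene) half shows it at (313.3,268.3). I triangulate it.

Run:
```python
from h import *
from scipy.optimize import brentq
p,e=tri([ray("wrist",(276.7,147)),ray("scene",(313.3,268.3))]);print("end",p.round(4),np.round(e,4))
a=brentq(lambda a:.02+.07*np.sin(a)+.0105*np.cos(a)-p[2],0,1.2);print("tilt",a)
d=np.array([-.970,.241,0]);ax=np.cos(a)*d+np.array([0,0,np.sin(a)])
print("ax",ax.round(3),"ctr",(p-.035*ax).round(4),"low",(p-.07*ax).round(4))
for a2 in (a,.57):
    ax=np.cos(a2)*d+np.array([0,0,np.sin(a2)]);tz=np.sin(a2)*d-np.array([0,0,np.cos(a2)])
    g=p-.035*ax+.020*ax; print(a2,"grip",g.round(4),"TCP",(g+.002*tz).round(4),"tipz",(g+.013*tz)[2], "pre",(g-.055*tz).round(4),"axis rot*",a2*np.array([.241,.970])*180/np.pi/6)
s=state();print(s["position"],s["tool_rot"].round(3).tolist(),s["joint_positions"].round(2))
```

```text
end [0.5269 0.1998 0.068 ] [0.0012 0.0012]
tilt 0.5965592391523684
ax [-0.802  0.199  0.562] ctr [0.555  0.1928 0.0483] low [0.583  0.1858 0.0287]
0.5965592391523684 grip [0.5389 0.1968 0.0596] TCP [0.5378 0.1971 0.0579] tipz 0.04883078066652086 pre [0.5689 0.1893 0.1051] axis rot* [1.37290979 5.52581947]
0.57 grip [0.5391 0.1967 0.0599] TCP [0.5381 0.197  0.0582] tipz 0.048973133399831725 pre [0.5679 0.1896 0.1062] axis rot* [1.31178687 5.27980608]
[0.57754131 0.19038211 0.20639547] [[-0.971, 0.238, -0.003], [0.238, 0.971, -0.0], [0.003, -0.001, -1.0]] [ 0.13  0.16  1.68  0.    1.31 -1.2 ]
```

Call:
servo_tool --rows '[{"tx":-0.04,"ty":0,"tz":-0.48,"rx":0.19,"ry":0.77,"rz":0},{"tx":-0.04,"ty":0,"tz":-0.48,"rx":0.19,"ry":0.77,"rz":0},{"tx":-0.04,"ty":0,"tz":-0.48,"rx":0.19,"ry":0.77,"rz":0},{"tx":-0.04,"ty":0,"tz":-0.48,"rx":0.19,"ry":0.77,"rz":0},{"tx":-0.04,"ty":0,"tz":-0.48,"rx":0.19,"ry":0.77,"rz":0},{"tx":-0.04,"ty":0,"tz":-0.48,"rx":0.19,"ry":0.77,"rz":0},{"tx":-0.04,"ty":0,"tz":-0.48,"rx":0.19,"ry":0.77,"rz":0},{"tx":0,"ty":0,"tz":0,"rx":0,"ry":0,"rz":0},{"tx":0,"ty":0,"tz":0,"rx":0,"ry":0,"rz":0},{"tx":0,"ty":0,"tz":0,"rx":0,"ry":0,"rz":0}]' --gripper 0

```text
t: 7.35
position: [0.5707, 0.1905, 0.1079]
tool_rot: [[-0.813, 0.239, -0.532], [0.199, 0.971, 0.131], [0.548, 0.001, -0.837]]
wrist_force: [0.3, -0.2, 0.4]
finger_gap: 0.047
finger_force: 0.0
```

Call:
servo_tool --rows '[{"tx":-0.19,"ty":0.04,"tz":-0.29,"rx":0,"ry":0,"rz":0},{"tx":-0.19,"ty":0.04,"tz":-0.29,"rx":0,"ry":0,"rz":0},{"tx":-0.19,"ty":0.04,"tz":-0.29,"rx":0,"ry":0,"rz":0},{"tx":-0.19,"ty":0.04,"tz":-0.29,"rx":0,"ry":0,"rz":0},{"tx":-0.19,"ty":0.04,"tz":-0.28,"rx":0,"ry":0,"rz":0},{"tx":-0.19,"ty":0.03,"tz":-0.28,"rx":0,"ry":0,"rz":0},{"tx":0,"ty":0,"tz":0,"rx":0,"ry":0,"rz":0},{"tx":0,"ty":0,"tz":0,"rx":0,"ry":0,"rz":0}]'

```text
t: 8.02
position: [0.5358, 0.197, 0.0548]
tool_rot: [[-0.811, 0.239, -0.535], [0.2, 0.971, 0.131], [0.55, -0.0, -0.835]]
wrist_force: [0.1, -1.0, 0.2]
finger_gap: 0.0465
finger_force: 0.0
```

Call:
servo_tool --rows '[{"tx":0,"ty":0,"tz":0,"rx":0,"ry":0,"rz":0},{"tx":0,"ty":0,"tz":0,"rx":0,"ry":0,"rz":0},{"tx":0,"ty":0,"tz":0,"rx":0,"ry":0,"rz":0},{"tx":0,"ty":0,"tz":0,"rx":0,"ry":0,"rz":0},{"tx":0,"ty":0,"tz":0,"rx":0,"ry":0,"rz":0},{"tx":0,"ty":0,"tz":0,"rx":0,"ry":0,"rz":0},{"tx":0,"ty":0,"tz":0,"rx":0,"ry":0,"rz":0},{"tx":0,"ty":0,"tz":0,"rx":0,"ry":0,"rz":0}]' --gripper -0.8 --force 12

```text
t: 8.68
position: [0.5371, 0.197, 0.0559]
tool_rot: [[-0.812, 0.239, -0.532], [0.2, 0.971, 0.132], [0.549, 0.001, -0.836]]
wrist_force: [1.1, -0.9, 1.9]
finger_gap: 0.0208
finger_force: 12.0
```

Call:
servo_tool --rows '[{"tx":-0.03,"ty":0,"tz":0.15,"rx":0,"ry":0,"rz":0},{"tx":-0.06,"ty":0,"tz":0.3,"rx":0,"ry":0,"rz":0},{"tx":-0.06,"ty":0,"tz":0.5,"rx":0,"ry":0,"rz":0},{"tx":0,"ty":0,"tz":0.6,"rx":0,"ry":0,"rz":0},{"tx":0,"ty":0,"tz":0.7,"rx":0,"ry":0,"rz":0},{"tx":0,"ty":0,"tz":0.7,"rx":0,"ry":0,"rz":0},{"tx":0,"ty":0,"tz":0.7,"rx":0,"ry":0,"rz":0},{"tx":0,"ty":0,"tz":0.7,"rx":0,"ry":0,"rz":0},{"tx":0,"ty":0,"tz":0,"rx":0,"ry":0,"rz":0},{"tx":0,"ty":0,"tz":0,"rx":0,"ry":0,"rz":0}]'

```text
t: 9.52
position: [0.5328, 0.1972, 0.1877]
tool_rot: [[-0.814, 0.239, -0.53], [0.199, 0.971, 0.132], [0.546, 0.002, -0.838]]
wrist_force: [1.0, 0.2, -1.5]
finger_gap: 0.0208
finger_force: 12.0
```

Run:
```python
from h import *
c=get_calibration("wrist");c=dict(K=c["K"],pose=np.array([[.24,.93,.277,.519],[.971,-.23,-.068,.206],[0,.286,-.958,.384],[0,0,0,1]]))
q=[onz("wrist",p,.004,c)[:2] for p in [(37.5,214.4),(65,214.4),(78.3,275),(50,274)]];print(np.round(q,3).tolist(),np.mean(q,0))
t=snapshot("top");h=cv2.cvtColor(t,cv2.COLOR_RGB2HSV)
m=((h[...,0]<60)&(h[...,2]>60)).astype(np.uint8)
m[:145]=0;m[200:]=0;m[:,:325]=0;m[:,366:]=0
cs,_=cv2.findContours(m,cv2.RETR_EXTERNAL,cv2.CHAIN_APPROX_NONE);k=max(cs,key=cv2.contourArea);r=cv2.minAreaRect(k)
print(r,[onz("top",p,.006)[:2].round(4).tolist() for p in [r[0],*cv2.boxPoints(r)]])
s=state();print(s["position"],s["finger_gap"],s["wrist_force"].round(1))
```

```text
[[0.551, -0.185], [0.564, -0.128], [0.66, -0.151], [0.649, -0.213]] [ 0.60569734 -0.16914841]
((344.9560546875, 172.79513549804688), (20.802345275878906, 35.17033004760742), 14.470295906066895) [[0.6028, -0.1717], [0.5626, -0.1328], [0.6562, -0.1556], [0.6431, -0.2107], [0.5495, -0.1878]]
[0.53192868 0.19703132 0.18603543] 0.020736411123165804 [-0.7  0.7 -1.9]
```

Call:
servo_tool --rows '[{"tx":0.36,"ty":-0.92,"tz":0.04,"rx":-0.095,"ry":-0.385,"rz":0},{"tx":0.36,"ty":-0.92,"tz":0.04,"rx":-0.095,"ry":-0.385,"rz":0},{"tx":0.36,"ty":-0.92,"tz":0.04,"rx":-0.095,"ry":-0.385,"rz":0},{"tx":0.36,"ty":-0.92,"tz":0.04,"rx":-0.095,"ry":-0.385,"rz":0},{"tx":0.36,"ty":-0.92,"tz":0.04,"rx":-0.095,"ry":-0.385,"rz":0},{"tx":0.36,"ty":-0.92,"tz":0.04,"rx":-0.095,"ry":-0.385,"rz":0},{"tx":0.36,"ty":-0.92,"tz":0.04,"rx":-0.095,"ry":-0.385,"rz":0},{"tx":0.36,"ty":-0.92,"tz":0.04,"rx":-0.095,"ry":-0.385,"rz":0},{"tx":0.36,"ty":-0.92,"tz":0.04,"rx":-0.095,"ry":-0.385,"rz":0},{"tx":0.36,"ty":-0.92,"tz":0.04,"rx":-0.095,"ry":-0.385,"rz":0},{"tx":0.36,"ty":-0.92,"tz":0.04,"rx":-0.095,"ry":-0.385,"rz":0},{"tx":0.36,"ty":-0.92,"tz":0.04,"rx":-0.095,"ry":-0.385,"rz":0},{"tx":0.36,"ty":-0.92,"tz":0.04,"rx":-0.095,"ry":-0.385,"rz":0},{"tx":0.36,"ty":-0.92,"tz":0.04,"rx":-0.095,"ry":-0.385,"rz":0},{"tx":0,"ty":0,"tz":0,"rx":0,"ry":0,"rz":0},{"tx":0,"ty":0,"tz":0,"rx":0,"ry":0,"rz":0},{"tx":0,"ty":0,"tz":0,"rx":0,"ry":0,"rz":0}]'

```text
t: 10.98
position: [0.6824, -0.1885, 0.2009]
tool_rot: [[-0.971, 0.239, -0.003], [0.239, 0.971, 0.002], [0.004, 0.001, -1.0]]
wrist_force: [0.0, -0.7, -0.1]
finger_gap: 0.0203
finger_force: 12.0
```

Run:
```python
from h import *
c=get_calibration("wrist");w=snapshot("wrist");cv2.imwrite("pics/w3.png",w[:,:,::-1])
s=state();print(s["t"],s["position"].round(4),s["tool_rot"].round(3).tolist(),s["finger_gap"])
np.save("w3pose.npy",c["pose"])
for a,p,b in blobs(w,(100,130,40),(130,255,255),(200,150,360,400))[:3]: print(a,p.round(1),b.round(0).tolist())
```

```text
11.0333 [ 0.6827 -0.1881  0.2013] [[-0.971, 0.238, -0.003], [0.238, 0.971, 0.002], [0.003, 0.001, -1.0]] 0.020757349800468464
2798.5 [281.1 287.9] [[263.0, 244.0], [299.0, 244.0], [299.0, 332.0], [263.0, 332.0]]
```

View pics/w3.png

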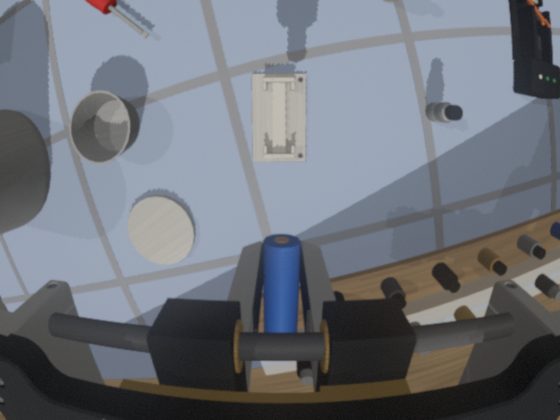

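The sled is at rows 73–160, columns 252–307. The cell is held straight, its raised end face at (282,240).

Run:
```python
from h import *
w=cv2.imread("pics/w3.png")[:,:,::-1].copy();c=dict(K=get_calibration("wrist")["K"],pose=np.load("w3pose.npy"))
h=cv2.cvtColor(w,cv2.COLOR_RGB2HSV).astype(int)
m=((h[...,0]<60)|(h[...,1]<30)).astype(np.uint8)
m[:66]=0;m[166:]=0;m[:,:244]=0;m[:,315:]=0
m=cv2.morphologyEx(m,cv2.MORPH_OPEN,np.ones((9,9)))
cs,_=cv2.findContours(m,cv2.RETR_EXTERNAL,cv2.CHAIN_APPROX_NONE);k=max(cs,key=cv2.contourArea)
r=cv2.minAreaRect(k)
P=np.array([onz("wrist",q[0]+.5,.004,c)[:2] for q in k]).astype(np.float32)*1000
R=cv2.minAreaRect(P);print("px",r,"world mm",R)
ctr=np.array(R[0])/1000
T=np.array([.6827,-.1881]);X=np.array([-.971,.238]);Y=np.array([.238,.971])
# rib & stops : brightness profile along mid row / white rib columns
row=w[100:135,245:315].mean(axis=(0,2));print("rowprof",row.round(0).astype(int).tolist())
col=w[66:168,270:292].mean(axis=(1,2));print("colprof",col.round(0).astype(int).tolist())
print("ctr",ctr,"rel tool",(ctr-T)@X,(ctr-T)@Y)
for px,z in(((282,240),.205),((264,300),.205),((299,300),.205)):
    q=onz("wrist",px,z,c)[:2];print("cell",(q-T)@X,(q-T)@Y)
```

```text
px ((278.5, 116.99998474121094), (54.99999237060547, 87.99998474121094), 0.0) world mm ((606.4303588867188, -171.28472900390625), (61.27077865600586, 99.7574691772461), 76.06927490234375)
rowprof [168, 169, 169, 169, 169, 168, 165, 166, 171, 173, 174, 176, 177, 177, 176, 175, 175, 176, 175, 175, 173, 174, 177, 178, 178, 178, 178, 181, 184, 185, 185, 185, 185, 185, 185, 185, 185, 185, 185, 181, 167, 159, 163, 167, 170, 173, 173, 172, 172, 172, 172, 173, 175, 176, 177, 177, 176, 175, 175, 174, 165, 159, 163, 167, 169, 169, 169, 169, 169, 169]
colprof [121, 123, 124, 124, 124, 124, 124, 124, 129, 131, 137, 158, 178, 184, 182, 169, 162, 169, 175, 176, 176, 176, 176, 176, 176, 177, 178, 178, 179, 179, 179, 179, 179, 178, 178, 178, 179, 179, 179, 179, 178, 178, 178, 178, 178, 180, 180, 179, 179, 178, 178, 178, 178, 179, 180, 179, 179, 178, 178, 178, 179, 179, 179, 180, 179, 178, 178, 178, 177, 178, 178, 178, 176, 172, 167, 163, 162, 162, 159, 153, 146, 139, 136, 136, 136, 133, 129, 140, 168, 181, 183, 179, 174, 173, 172, 166, 167, 169, 169, 169, 169, 169]
ctr [ 0.60643036 -0.17128473] rel tool 0.07805985601806642 -0.001824546447753931
cell 0.014929316420637577 0.0006081497350813956
cell -0.023779523169013286 -0.010058046701239946
cell -0.02382719116268914 0.010686065220685149
```

Run:
```python
from h import *
c=dict(K=get_calibration("wrist")["K"],pose=np.load("w3pose.npy"))
T=np.array([.6827,-.1881]);X=np.array([-.971,.238])
for r in (76.5,81,153,158): print(r,(onz("wrist",(279,r),.018,c)[:2]-T)@X)
```

```text
76.5 0.12256057023199564
81 0.11764518157448202
153 0.03959495314728638
158 0.03410844318735516
```

Call:
servo_tool --rows '[{"tx":-0.46,"ty":0.1,"tz":-0.66,"rx":0,"ry":0,"rz":0},{"tx":-0.46,"ty":0.1,"tz":-0.66,"rx":0,"ry":0,"rz":0},{"tx":-0.46,"ty":0.1,"tz":-0.66,"rx":0,"ry":0,"rz":0},{"tx":-0.46,"ty":0.1,"tz":-0.66,"rx":0,"ry":0,"rz":0},{"tx":-0.46,"ty":0.1,"tz":-0.66,"rx":0,"ry":0,"rz":0},{"tx":-0.46,"ty":0.1,"tz":-0.66,"rx":0,"ry":0,"rz":0},{"tx":-0.44,"ty":0.11,"tz":-0.66,"rx":0,"ry":0,"rz":0},{"tx":0,"ty":0,"tz":0,"rx":0,"ry":0,"rz":0},{"tx":0,"ty":0,"tz":0,"rx":0,"ry":0,"rz":0},{"tx":0,"ty":0,"tz":0,"rx":0,"ry":0,"rz":0},{"tx":0,"ty":0,"tz":0,"rx":0,"ry":0,"rz":0}]'

```text
t: 11.95
position: [0.5894, -0.1686, 0.0663]
tool_rot: [[-0.971, 0.238, 0.003], [0.238, 0.971, -0.002], [-0.004, -0.001, -1.0]]
wrist_force: [-0.2, 1.1, -0.0]
finger_gap: 0.0203
finger_force: 12.0
```

Run:
```python
from h import *
s=state();print(s["t"],s["position"].round(4),s["tool_rot"].round(4).tolist(),s["wrist_force"].round(1))
```

```text
11.95 [ 0.5894 -0.1686  0.0663] [[-0.9712, 0.2384, 0.0034], [0.2384, 0.9712, -0.0017], [-0.0037, -0.0008, -1.0]] [-0.2  1.1 -0. ]
```

Call:
servo_tool --rows '[{"tx":0,"ty":0,"tz":-0.3,"rx":0,"ry":0,"rz":0},{"tx":0,"ty":0,"tz":-0.3,"rx":0,"ry":0,"rz":0},{"tx":0,"ty":0,"tz":-0.2,"rx":0,"ry":0,"rz":0},{"tx":0,"ty":0,"tz":0,"rx":0,"ry":0,"rz":0},{"tx":0,"ty":0,"tz":0,"rx":0,"ry":0,"rz":0},{"tx":0,"ty":0,"tz":0,"rx":0,"ry":0,"rz":0},{"tx":0,"ty":0,"tz":0,"rx":0,"ry":0,"rz":0},{"tx":0,"ty":0,"tz":0,"rx":0,"ry":0,"rz":0},{"tx":0,"ty":0,"tz":0,"rx":0,"ry":0,"rz":0}]'

```text
t: 12.7
position: [0.5876, -0.1682, 0.0406]
tool_rot: [[-0.971, 0.239, 0.001], [0.239, 0.971, -0.0], [-0.001, -0.0, -1.0]]
wrist_force: [0.9, -0.3, 0.0]
finger_gap: 0.0207
finger_force: 12.0
```

Call:
servo_tool --rows '[{"tx":-0.03,"ty":0.05,"tz":0,"rx":0,"ry":0,"rz":0},{"tx":0,"ty":0,"tz":-0.1,"rx":0,"ry":0,"rz":0},{"tx":0,"ty":0,"tz":-0.1,"rx":0,"ry":0,"rz":0},{"tx":0,"ty":0,"tz":-0.1,"rx":0,"ry":0,"rz":0},{"tx":0,"ty":0,"tz":-0.1,"rx":0,"ry":0,"rz":0},{"tx":0,"ty":0,"tz":-0.1,"rx":0,"ry":0,"rz":0},{"tx":0,"ty":0,"tz":-0.1,"rx":0,"ry":0,"rz":0},{"tx":0,"ty":0,"tz":0,"rx":0,"ry":0,"rz":0},{"tx":0,"ty":0,"tz":0,"rx":0,"ry":0,"rz":0},{"tx":0,"ty":0,"tz":0,"rx":0,"ry":0,"rz":0}]'

```text
t: 13.53
position: [0.5866, -0.1666, 0.0223]
tool_rot: [[-0.971, 0.239, 0.0], [0.239, 0.971, -0.0], [-0.0, -0.0, -1.0]]
wrist_force: [1.1, -0.2, -1.0]
finger_gap: 0.0204
finger_force: 12.0
```

Call:
servo_tool --rows '[{"tx":0,"ty":0,"tz":-0.05,"rx":0,"ry":0,"rz":0},{"tx":0,"ty":0,"tz":-0.05,"rx":0,"ry":0,"rz":0},{"tx":0,"ty":0,"tz":0,"rx":0,"ry":0,"rz":0},{"tx":0,"ty":0,"tz":0,"rx":0,"ry":0,"rz":0}]'

```text
t: 13.87
position: [0.5864, -0.1665, 0.0191]
tool_rot: [[-0.971, 0.239, -0.0], [0.239, 0.971, 0.0], [0.0, 0.0, -1.0]]
wrist_force: [0.1, 0.3, -0.8]
finger_gap: 0.0207
finger_force: 12.0
```

Call:
servo_tool --rows '[{"tx":0,"ty":0,"tz":-0.04,"rx":0,"ry":0,"rz":0},{"tx":0,"ty":0,"tz":0,"rx":0,"ry":0,"rz":0},{"tx":0,"ty":0,"tz":0,"rx":0,"ry":0,"rz":0}]'

```text
t: 14.12
position: [0.5865, -0.1666, 0.018]
tool_rot: [[-0.971, 0.239, 0.0], [0.239, 0.971, -0.0], [-0.0, -0.0, -1.0]]
wrist_force: [0.1, -0.2, -0.3]
finger_gap: 0.0207
finger_force: 12.0
```

Call:
servo_tool --rows '[{"tx":0,"ty":0,"tz":-0.03,"rx":0,"ry":0,"rz":0},{"tx":0,"ty":0,"tz":0,"rx":0,"ry":0,"rz":0},{"tx":0,"ty":0,"tz":0,"rx":0,"ry":0,"rz":0}]'

```text
t: 14.37
position: [0.5866, -0.1667, 0.0176]
tool_rot: [[-0.971, 0.239, 0.0], [0.239, 0.971, -0.0], [-0.0, -0.0, -1.0]]
wrist_force: [-2.0, 0.9, 3.2]
finger_gap: 0.0206
finger_force: 12.0
```

The cell is on the rib with light contact. I release and lift away.

Call:
servo_tool --rows '[{"tx":0,"ty":0,"tz":0,"rx":0,"ry":0,"rz":0},{"tx":0,"ty":0,"tz":0,"rx":0,"ry":0,"rz":0},{"tx":0,"ty":0,"tz":0,"rx":0,"ry":0,"rz":0},{"tx":0,"ty":0,"tz":0,"rx":0,"ry":0,"rz":0},{"tx":0,"ty":0,"tz":0,"rx":0,"ry":0,"rz":0},{"tx":0,"ty":0,"tz":0.1,"rx":0,"ry":0,"rz":0},{"tx":0,"ty":0,"tz":0.3,"rx":0,"ry":0,"rz":0},{"tx":0,"ty":0,"tz":0.8,"rx":0,"ry":0,"rz":0},{"tx":0,"ty":0,"tz":0.8,"rx":0,"ry":0,"rz":0},{"tx":0,"ty":0,"tz":0.8,"rx":0,"ry":0,"rz":0},{"tx":0.6,"ty":-0.15,"tz":0.8,"rx":0,"ry":0,"rz":0},{"tx":0.6,"ty":-0.15,"tz":0.8,"rx":0,"ry":0,"rz":0},{"tx":0.6,"ty":-0.15,"tz":0.8,"rx":0,"ry":0,"rz":0},{"tx":0.6,"ty":-0.15,"tz":0.5,"rx":0,"ry":0,"rz":0},{"tx":0.6,"ty":-0.15,"tz":0,"rx":0,"ry":0,"rz":0},{"tx":0,"ty":0,"tz":0,"rx":0,"ry":0,"rz":0},{"tx":0,"ty":0,"tz":0,"rx":0,"ry":0,"rz":0},{"tx":0,"ty":0,"tz":0,"rx":0,"ry":0,"rz":0},{"tx":0,"ty":0,"tz":0,"rx":0,"ry":0,"rz":0}]' --gripper 0

```text
t: 15.95
position: [0.6752, -0.1886, 0.1873]
tool_rot: [[-0.971, 0.239, -0.002], [0.239, 0.971, 0.001], [0.002, 0.0, -1.0]]
wrist_force: [0.2, 0.7, 0.3]
finger_gap: 0.0468
finger_force: 0.0
```

Run:
```python
from h import *
c=get_calibration("wrist");w=snapshot("wrist");sc=snapshot("scene")
a=cv2.resize(w[60:200,220:340],None,fx=3.3,fy=4);b=cv2.resize(sc[155:225,155:225],(396,560))
cv2.imwrite("pics/f.png",np.hstack([a,b])[:,:,::-1])
s=state();print(s["t"],s["position"].round(4))
for A,p,q in blobs(w,(100,110,40),(130,255,255),(220,60,340,220))[:2]: print(A,p.round(1),q.round(0).tolist(),[onz("wrist",k,.0205,c)[:2].round(4).tolist() for k in [p,*q]])
```

```text
16.05 [ 0.6755 -0.1888  0.1875]
1076.0 [280.8 121.6] [[272.0, 91.0], [290.0, 91.0], [290.0, 153.0], [272.0, 153.0]] [[0.6038, -0.1706], [0.571, -0.1717], [0.5753, -0.154], [0.6376, -0.1692], [0.6332, -0.1872]]
```

View pics/f.png

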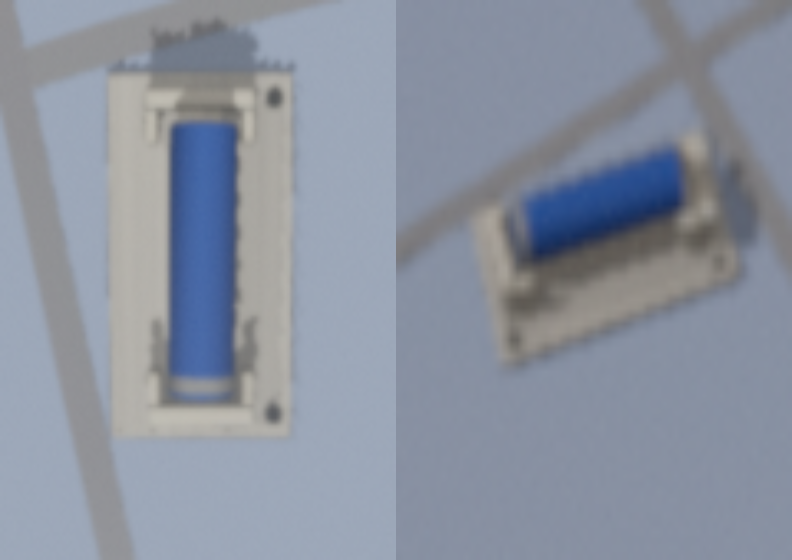

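The cell lies flat between the posts and end stops in both views (wrist crop columns 170–236, rows 122–398), and the gripper is clear of everything.

```bash
python3 -c "from plant import *;print(hand_in())"
```

```text
the job is handed in; nothing more can be done
None
```

Job handed in: I pressed the paddle to its stop (last reading 9.4 N) and released it, then moved the cell from the dock to the sled, where both final views showed it lying between the posts and end stops; no verdict came back.

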